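# Lever the top sheet of a capsule filler into line and bolt it down

### The job

The perforated top sheet of the capsule filler hangs on one bolt only and has swung out of line with the frame below it at the other end. Put the orange-handled tapered drift down through the open bolt hole of the sheet into the frame's hole beneath and lever the sheet across with it until the two holes line up (move the sheet only with the drift in the holes, not with the fingers), then take the drift out, stand it back in an empty hole of the white stand and fit the blue-knobbed bolt in its place, fully home under its head; feel your way and force nothing, and leave the other things on the bench as they are.

Things in the scene. Friction and masses are not known exactly. Their poses are not given: they have to be found in the camera images.
- filler: Steel capsule filler, fixed. Frame deck 150 (x) x 164 (y) mm, 12 mm thick, top 72 mm above the bench; on it the top sheet, 8 mm thick, top at 80 mm. A 36 mm lug at each y end: open bolt holes at y = -100 mm, fitted blue-knobbed bolt (36 mm above the sheet) at y = +100. Wire rails at x = +-94, 64 mm high. Origin on the bench under its middle. A second, complete filler at the left is no concern.
- frame_hole (a point): Centre of the frame's open bolt hole at the deck's top face, 72 mm above the bench, 8 mm below the sheet's top. Round, 14 mm wide, right through the 12 mm deck, then free down to the bench. Axes as the filler's. The frame does not give.
- sheet (a joint): Turn (rad) of the top sheet on its fitted bolt, 200 mm from the open hole. 0 = holes in line; positive puts the sheet's hole 200 mm x value towards the filler's +x. Starts at 0.016 to 0.0275 (3.2 to 5.5 mm out). The sheet drags: about 10 N sideways at the open hole moves it, it stays where left and cannot lift. A coarse reading (noise 0.01): average it or use sheet_hole.
- sheet_hole (a point): Centre of the sheet's open bolt hole at its top face, 80 mm above the bench; round, 14 mm wide, through the 8 mm sheet; moves with the sheet. In line, it is 8 mm straight above frame_hole.
- drift: Steel drift, 0.11 kg: orange handle 18 mm square, 5 to 65 mm above the origin; collar 22 mm wide, 5 mm thick; below it a 42 mm taper, 10 mm wide at the collar, 6 mm near the rounded tip. Origin on the axis under the collar, z towards the handle, x, y across the flats. Starts upright in a hole of the stand, collar on its top. At most 35 N on the filler. See drift_tip for its use.
- drift_tip (a point): The drift's tip, 42 mm below its origin. The drift is slimmer than the holes: merely put in, it leaves them out of line. Pushed towards the filler's -x it carries the sheet along against its drag; when it comes hard against the wall of the frame's hole the force climbs well beyond the drag and the holes are in line within about 0.5 mm.
- bolt: Bolt, 0.07 kg: plain shank 12.5 mm wide, 30 mm long, with a 2.5 mm lead to a 10 mm end; flange 24 mm wide, 5 mm thick; blue knob 36 (x) x 14 (y) mm, 5 to 36 mm above the origin. Origin on the axis under the flange, z up. No thread: it drops in, home when the flange lies on the sheet. Fits only if the holes are in line within 1.5 mm. Starts upright in the stand. At most 40 N on the filler.
- stand: White pin stand, 190 (x) x 50 (y) x 55 mm, fixed, with three upright holes 60 mm apart along x, 15 mm wide, 50 mm deep, holding the drift, the bolt and a spare pin in any order. Origin: middle of its underside.
- socket_a (a point): Mouth centre of the stand's hole at x = -60 mm, on its top face (55 mm above the bench).
- socket_b (a point): Mouth centre of the stand's middle hole, on its top face.
- socket_c (a point): Mouth centre of the stand's hole at x = +60 mm, on its top face.
- spare_pin: Short pin with a round black knob (18 mm wide, top 22 mm above the stand), in the remaining hole of the stand. Not needed; leave it. Origin: underside of its flange.
- amber: Amber bottle, 60 mm wide, 115 mm tall, white cap; leave it. Origin: middle of its underside.
- jar: White jar with a green lid, 56 mm wide, 62 mm tall; leave it. Origin: middle of its underside.
- spatula: Flat spatula, 200 mm long, white handle, lying on the bench; leave it. Origin: middle of its length, on the bench.
- beaker: Glass beaker, 68 mm wide, 85 mm tall, open at the top; leave it. Origin: middle of its underside.
Not all that is in view belongs to the job. There is more than one size of the drift; the job needs the larger. Of the things that look like the bolt, the smaller one is meant.

How it is judged:
On the way, in this order (a step that is already met when the one before it is completed fails the run):
1. the drift has been put through both holes while they are still out of line (z of drift_tip in the frame of frame_hole below -0.014 m and horizontal distance between drift_tip and frame_hole below 0.012 m and value of joint sheet above 0.009 rad).
2. with the drift through both holes, the sheet has been levered until the holes are in line within 1.5 mm (z of drift_tip in the frame of frame_hole below -0.014 m and horizontal distance between drift_tip and frame_hole below 0.012 m and value of joint sheet between -0.0075 and 0.0075 rad), for 0.2 s.
At the end, for the whole second after the job is handed in: the bolt stands upright through both holes with its flange down on the sheet (gap under 1.5 mm, axis within 3 mm of the frame's hole), the holes are in line within 1.7 mm, the drift stands upright, down to its collar, in a hole of the stand, and both are at rest (z of bolt in the frame of frame_hole between 0.006 and 0.0095 m and horizontal distance between bolt and frame_hole below 0.003 m and angle between bolt's own z axis and vertical below 0.08 rad and linear speed of each of bolt, drift below 0.02 m/s and value of joint sheet between -0.0085 and 0.0085 rad and (distance between drift and socket_a below 0.006 m or distance between drift and socket_b below 0.006 m or distance between drift and socket_c below 0.006 m) and angle between drift's own z axis and vertical below 0.1 rad); the robot touches nothing.
It fails at once if the drift is forced against the filler with more than 35 N (contact force between drift and filler above 35 N).
It fails at once if the bolt is forced against the filler with more than 40 N (contact force between bolt and filler above 40 N).
It fails at once if the fingers push on the filler or its sheet with more than 8 N (contact force between the fingers and filler above 8 N).
It fails at once if a bystander is moved by more than 20 mm (distance of any of spare_pin, amber, jar, spatula, beaker from where it was at the start of the episode above 0.02 m).
It also fails if it takes over 61 s, if anything falls off the work surface, if the arm or the gripper's body presses on something with over 40 N, if the wrist force passes 120 N, or if a joint passes its speed limit or range.

### The arm

A 7-joint arm with a two-finger parallel gripper is mounted at the origin on the work surface. World frame = base frame: x ahead of the robot, y to its left, z up, the work surface at z = 0. Lengths are in m, angles in rad, forces in N, time in s.
With the tool pointing down it reaches from about 0.4 to 0.85 m from the base axis. Payload 10.4 kg.
Tool frame: the origin (TCP) lies on the centre line of the jaws, within the pads' length; the fingertips stand 11 mm ahead of it and the grasp point (between the pads) lies 8 mm behind it (tip_reach is the distance from the TCP to the fingertips, in m); z points along the fingers, y is the line along which they close (so a half turn about z gives the same grasp; the last joint's range is limited). The gripper opens to 85 mm and grips with 20 to 120 N. Pads are 22 mm wide; open, the fingers measure 114 mm over their backs; the gripper's body (76 mm by 85 mm) begins 54 mm behind the grasp point. The pads swing forward as they close: fully open they stand 13 mm farther back than shut.
Start: joints at [1.268, 0.332, -0.065, 1.46, 0.022, 1.35, -0.088], TCP at [0.173, -0.601, 0.242] pointing down, gripper open.
Joint ranges: [-2.6, 2.6], [-0.5, 2.12], [-1.47, 1.34], [0.16, 2.42], [-1.27, 4.41], [0.06, 2.06], [-2.6, 2.6]. Speed limits (rad/s): [2.22, 2.22, 2.79, 2.79, 3.14, 3.14, 3.14].

### API

Orientations are given as a unit quaternion [x, y, z, w].
In Python, from workcell import get_obs, camera, hand_in, tip_reach gives the robot as it stands. The module is installed in compiled form; this text tells all that it offers.
- The arm moves only by the tool move_arm, never from a script. Its argument "plan" is a list of rows, each an object with "delta_pos": the shift along the tool's x, y, z in a scale on which 1.0 is 0.6 m, a list of three; "turn": the turn, a rotation vector about the tool's x, y, z in normalised numbers (1 is pi rad), a list of three; "fingers": the closure, from 0 (fully open) to 1 (shut). A call has 1 to 12 rows; each row is the pose to reach, as a shift and turn from the pose commanded when the call began, along the tool's axes at that moment; what a row does not reach only later rows make up. A row lasts 1/8 s, in which the tool goes at most 62.5 mm and 10.7 degrees, less where a joint would pass 70% of its speed; a pose out of reach is approached as far as the arm can. Shift and turn numbers lie between -1 and 1, and a call with a number outside is refused. A call with a gripper value outside its range is refused whole. The fingers move at their own pace and stop on an object; "force" is the grip in N (left out, the last holds). Time passes only in rows, so rows that repeat a pose let the fingers close. It gives the time, the measured TCP pose, the force, the opening and the grip force at its end, in the units of the state.
- get_obs(): the state, without advancing time (a new reading comes with each control period).
- camera(name): name is "side" or "top"; returns a dict with "color" (420x560x3 uint8, red, green, blue), "range_z" (420x560 float32, m along the optical axis (not along the pixel's ray), 0 where there is no reading), "fx", "fy", "cx", "cy" (pixels), "R" (3x3) and "t" (3): a world point X has camera coordinates R X + t. Camera axes: x right, y down, z forward; pixel columns grow to the right and rows downward; lengths in m; the calibration is good to about 2 mm. A picture is of the moment at which its call begins.
- hand_in(): hands the job in; it is judged then, once.
The state is a dict: "clock": time; "joint_pos": joint angles; "joint_velocities": joint speeds; "tau": joint torques, N m; "position": TCP position; "ee_rot": TCP orientation; "ft_force": force on the tool from outside, world axes, zero at the start; "torque": the same for the moment, N m; "grip_width": opening from 0.0 (shut) to 1.0 (fully open); "grasp_force": force on a finger pad.
Only numpy, scipy, OpenCV 4.12 (cv2) and the standard library are available. Lean on these libraries where they do the work, as an engineer would, in place of code of your own. Each camera call takes 0.05 s, during which the arm holds its last target. There are 200 camera calls.

## Working session

There is one attempt and no reset: what is moved stays moved. The work goes in short steps, Python scripts to look and compute and a tool call to move; the robot and the scene stay as the last step left them, time stands still between calls to the robot, and variables do not carry over. Pictures are saved under pics/ and viewed, at most 10 in all, crops included, and the job is handed in when it is done.

Besides the shell and the picture viewer there is one more tool, called after "Request:" as name([rows], argument=value, ...), one row to a line, values as JSON. move_arm: Moves the arm, as the interface text tells. Its arguments: {"type":"object","properties":{"plan":{"type":"array","items":{"type":"object","properties":{"delta_pos":{"type":"array","items":{"type":"number"}},"turn":{"type":"array","items":{"type":"number"}},"fingers":{"type":"number"}}}},"force":{"type":"number"}},"required":["plan"]}

```bash
mkdir -p pics; python3 - <<'E'
from workcell import *
import cv2,numpy as np
o=get_obs();print({k:np.round(v,3) for k,v in o.items()},tip_reach)
for n in("top","side"):
    c=camera(n);cv2.imwrite(f"pics/{n}0.png",c["color"][:,:,::-1]);np.savez(f"{n}0.npz",**c);print(n,c["fx"],c["R"].round(3).tolist(),c["t"])
E
```

```text
{'clock': np.float64(0.0), 'joint_pos': array([ 1.268,  0.333, -0.065,  1.461,  0.022,  1.35 , -0.089]), 'joint_velocities': array([ 0.001, -0.001, -0.002, -0.001, -0.   ,  0.   , -0.   ]), 'tau': array([ 0.0000e+00, -6.2545e+01,  4.9000e-02, -3.9161e+01,  1.6000e-02,
        1.0000e-02,  0.0000e+00]), 'position': array([ 0.172, -0.6  ,  0.242]), 'ee_rot': array([ 0.99 ,  0.139, -0.   , -0.001]), 'ft_force': array([ 0.292, -0.161, -0.476]), 'torque': array([ 0.016,  0.052, -0.028]), 'grasp_force': np.float64(0.0), 'grip_width': np.float64(1.001)} 0.011
top 395.60757605153736 [[0.01, -1.0, 0.014], [-0.997, -0.011, -0.071], [0.071, -0.013, -0.997]] [-0.01555858  0.55262959  0.98408696]
side 481.09847120430857 [[-0.74, -0.673, -0.014], [-0.394, 0.45, -0.801], [0.545, -0.587, -0.598]] [0.40854799 0.29642469 0.87509766]
```

View pics/top0.png

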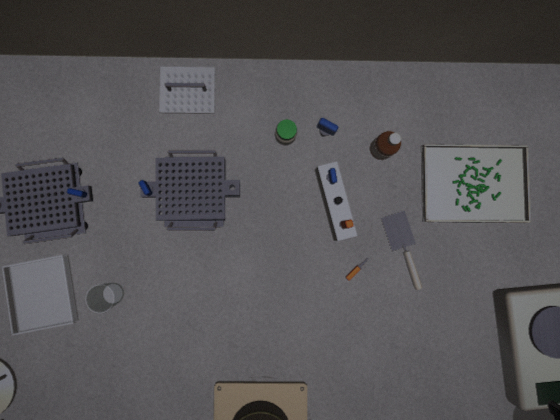

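View pics/side0.png

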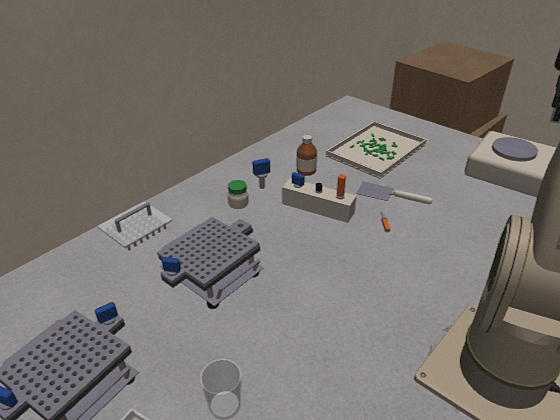

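```bash
cat > h.py <<'E'
import numpy as np,cv2
from workcell import *
def w(c,u,v,z):
    "world point on plane z through pixel"
    R,t=c["R"],c["t"];C=-R.T@t
    d=R.T@np.array([(u-c["cx"])/c["fx"],(v-c["cy"])/c["fy"],1]);return C+d*(z-C[2])/d[2]
def cloud(c):
    z=c["range_z"];v,u=np.indices(z.shape)
    P=np.stack([(u-c["cx"])/c["fx"]*z,(v-c["cy"])/c["fy"]*z,z],-1)
    P=(P-c["t"])@c["R"];P[z==0]=np.nan;return P
def crop(c,x,y,W,H,k): return cv2.resize(c["color"][y:y+H,x:x+W,::-1],None,fx=k,fy=k,interpolation=cv2.INTER_CUBIC)
E
python3 - <<'E'
from h import *
c=np.load("top0.npz");s=np.load("side0.npz")
a=crop(c,135,140,110,100,5);b=crop(c,305,155,60,100,4)
a=cv2.convertScaleAbs(a,alpha=1.6)
im=np.zeros((500,790,3),np.uint8);im[:,:550]=a;im[:400,550:]=cv2.convertScaleAbs(b,alpha=1.4);cv2.imwrite("pics/c1.png",im)
b=cv2.convertScaleAbs(np.hstack([crop(s,150,210,115,100,4),crop(s,275,165,80,100,4)]),alpha=1.4);cv2.imwrite("pics/c2.png",b)
P=cloud(c)
for u,v in[(332,175),(338,200),(348,224),(330,185),(343,212),(340,190),(233,188),(228,188),(190,188),(145,187),(250,188),(327,126)]:print(u,v,P[v,u].round(4))
E
```

```text
332 175 [ 0.6236 -0.1628  0.092 ]
338 200 [ 0.5656 -0.1799  0.0764]
348 224 [ 0.507  -0.1948  0.1174]
330 185 [ 0.6042 -0.1643  0.056 ]
343 212 [ 0.5382 -0.1967  0.0532]
340 190 [ 0.5921 -0.1889  0.056 ]
233 188 [ 0.6007  0.0781 -0.0011]
228 188 [0.5914 0.0844 0.0775]
190 188 [0.5904 0.1751 0.0778]
145 187 [0.5867 0.2701 0.1191]
250 188 [ 0.6015  0.0341 -0.0033]
327 126 [ 0.7422 -0.1513  0.0903]
```

View pics/c1.png

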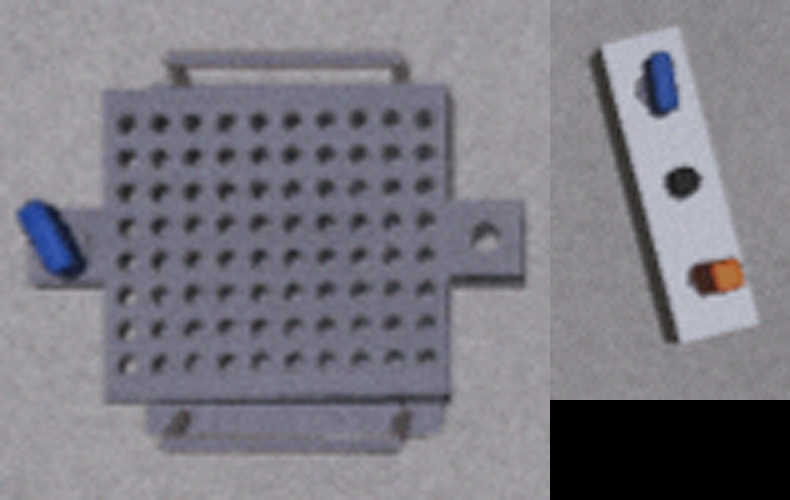

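View pics/c2.png

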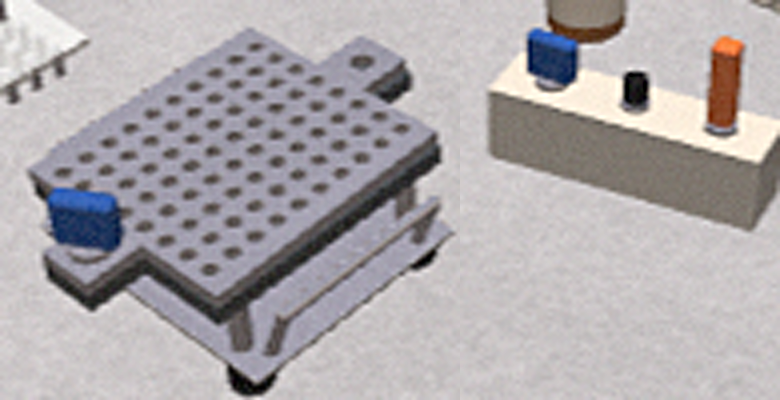

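```bash
python3 - <<'E'
from h import *
c=np.load("top0.npz");s=np.load("side0.npz")
def f(cam,x,y,ox,oy,k,z):return w(cam,ox+(x+.5)/k-.5,oy+(y+.5)/k-.5,z)
print("hole",f(c,487,237,135,140,5,.08),f(s,363,62,150,210,4,.08))
print("drift top",f(c,728,272,305-137.5,155,4,.12),f(s,727,45,160,165,4,.12),"collar side",f(s,722,127,160,165,4,.06))
print("knob top side",f(s,552,39,160,165,4,.091),"spare top",f(c,684,182,167.5,155,4,.077),f(s,636,76,160,165,4,.077))
for n,C in(("top",c),("side",s)):
    P=cloud(C).reshape(-1,3);q=C["color"].reshape(-1,3).astype(int)
    def box(m,l):
        p=P[m];r=cv2.minAreaRect((p[:,:2]*1000).astype(np.float32));print(n,l,m.sum(),np.round(r[0],1),np.round(r[1],1),round(r[2],1),p.mean(0).round(4))
    x,y,z=P.T;st=(x>.44)&(x<.69)&(y<-.1)&(y>-.26)
    box(st&(z>.05)&(z<.06),"stand")
    box(st&(z>.088)&(z<.095),"bolt")
    box(st&(z>.113)&(z<.123),"drift")
    fi=(x>.45)&(x<.72)&(y<.32)&(y>.04)
    box(fi&(z>.073)&(z<.085)&(y>.1)&(y<.235),"sheet")
    box(fi&(z>.112)&(z<.122),"fitbolt")
E
```

```text
hole [0.59363913 0.07464016 0.08      ] [0.5939375  0.07443052 0.08      ]
drift top [ 0.5101005  -0.19678694  0.12      ] [ 0.50830551 -0.19553049  0.12      ] collar side [ 0.50586631 -0.19362828  0.06      ]
knob top side [ 0.62395951 -0.16473365  0.091     ] spare top [ 0.56520282 -0.18013155  0.077     ] [ 0.56825879 -0.18332068  0.077     ]
top stand 1312 [ 566.  -180.4] [190.2  51. ] 15.1 [ 0.5639 -0.1796  0.0546]
top bolt 78 [ 572.1 -176.5] [140.2  13.2] 12.7 [ 0.6146 -0.1668  0.0902]
top drift 56 [ 508.2 -195. ] [16.1 18. ] 0.5 [ 0.5082 -0.1954  0.1183]
top sheet 2963 [589.8 168. ] [151.6 135.2] 0.6 [0.5897 0.1674 0.0797]
top fitbolt 87 [586.8 275.5] [35.1 13.6] 32.0 [0.5866 0.275  0.1154]
side stand 744 [ 566.5 -179.8] [194.7  61.5] 16.7 [ 0.5572 -0.1782  0.0548]
side bolt 58 [ 569.1 -178.8] [144.2  18.9] 13.9 [ 0.583  -0.1747  0.0909]
side drift 40 [ 507.6 -197. ] [16.4 21.1] 19.8 [ 0.5068 -0.1948  0.1182]
side sheet 2831 [589.4 167.5] [158.2 134.8] 0.1 [0.5862 0.1698 0.0794]
side fitbolt 87 [587.1 274.8] [33.6 14.5] 27.7 [0.5856 0.2751 0.1152]
```

```bash
cat >> h.py <<'E'
from scipy.spatial.transform import Rotation as Ro
def go(p):
    "tool-axes shift from measured TCP to world point p"
    o=get_obs();r=Ro.from_quat(o["ee_rot"]);print(o["clock"].round(2),o["position"].round(4),"F",o["ft_force"].round(2),"yaw",r.as_euler("xyz").round(4),"shift",r.inv().apply(np.array(p)-o["position"]).round(4))
E
python3 - <<'E'
from h import *
for n in("top","side"):
    C=np.load(n+"0.npz");P=cloud(C).reshape(-1,3);x,y,z=P.T
    m=(x>.59)&(x<.66)&(y<-.12)&(y>-.2)&(z>.075)&(z<.095);p=P[m]
    r=cv2.minAreaRect((p[:,:2]*1000).astype(np.float32));print(n,m.sum(),r)
    m=(x>.48)&(x<.53)&(y<-.17)&(y>-.23)&(z>.11)&(z<.125);p=P[m];print(cv2.minAreaRect((p[:,:2]*1000).astype(np.float32)))
go([.508,-.1955,.19]);go([.508,-.1955,.084])
E
```

```text
top 102 ((623.760986328125, -165.0903778076172), (35.69975280761719, 14.573826789855957), 8.538994789123535)
((507.87786865234375, -195.83389282226562), (17.70297622680664, 17.829742431640625), 18.02039337158203)
side 93 ((622.0604248046875, -164.2100067138672), (36.75413513183594, 17.752269744873047), 7.459239482879639)
((506.93389892578125, -197.1751251220703), (17.711490631103516, 21.10729217529297), 19.4943790435791)Traceback (most recent call last):
  File "<stdin>", line 7, in <module>
  File "h.py", line 15, in go
    o=get_obs();r=Ro.from_quat(o["ee_rot"]);print(o["clock"].round(2),o["position"].round(4),"F",o["ft_force"].round(2),"yaw",r.as_euler("xyz").round(4),"shift",r.inv().apply(np.array(p)-o["position"]).round(4))
                                                  ^^^^^^^^^^^^^^^^
AttributeError: 'float' object has no attribute 'round'
```

The rows are not in the units I measure in: shifts go in shares of 0.6 m and turns go in shares of pi rad. I convert before sending: 0.434 m / 0.6 = 0.7233, 0.38 m / 0.6 = 0.6333.

Request:
move_arm([
  {"delta_pos": [0.09, -0.0617, 0], "turn": [0, 0, 0], "fingers": 0.3},
  {"delta_pos": [0.18, -0.1233, 0], "turn": [0, 0, 0], "fingers": 0.3},
  {"delta_pos": [0.2717, -0.185, 0], "turn": [0, 0, 0], "fingers": 0.3},
  {"delta_pos": [0.3617, -0.2467, 0], "turn": [0, 0, 0], "fingers": 0.3},
  {"delta_pos": [0.4517, -0.3083, 0.0167], "turn": [0, 0, 0], "fingers": 0.3},
  {"delta_pos": [0.5417, -0.37, 0.0333], "turn": [0, 0, 0], "fingers": 0.3},
  {"delta_pos": [0.6333, -0.4317, 0.05], "turn": [0, 0, 0], "fingers": 0.3},
  {"delta_pos": [0.7233, -0.4933, 0.0667], "turn": [0, 0, 0], "fingers": 0.3},
  {"delta_pos": [0.7233, -0.4933, 0.0667], "turn": [0, 0, 0], "fingers": 0.3},
  {"delta_pos": [0.7233, -0.4933, 0.0667], "turn": [0, 0, 0], "fingers": 0.3},
], force=80)

```text
clock: 1.35
position: [0.5089, -0.1937, 0.2016]
ee_rot: [0.99, 0.142, -0.0, -0.001]
ft_force: [-0.6, -0.4, 0.1]
grip_width: 0.698
grasp_force: 0.0
```

```bash
sed -i 's/o\["clock"\].round(2)/round(float(o["clock"]),2)/' h.py; python3 -c "
from h import *
go([.508,-.1957,.084])"
```

```text
1.35 [ 0.5089 -0.1937  0.2016] F [-0.61 -0.36  0.07] yaw [-3.140e+00  4.000e-04  2.843e-01] shift [-0.0013  0.0018  0.1176]
```

Request:
move_arm([
  {"delta_pos": [-0.0017, 0.0033, 0.0667], "turn": [0, 0, 0], "fingers": 0.3},
  {"delta_pos": [-0.0017, 0.0033, 0.1333], "turn": [0, 0, 0], "fingers": 0.3},
  {"delta_pos": [-0.0017, 0.0033, 0.1967], "turn": [0, 0, 0], "fingers": 0.3},
  {"delta_pos": [-0.0017, 0.0033, 0.1967], "turn": [0, 0, 0], "fingers": 0.3},
  {"delta_pos": [-0.0017, 0.0033, 0.1967], "turn": [0, 0, 0], "fingers": 1},
  {"delta_pos": [-0.0017, 0.0033, 0.1967], "turn": [0, 0, 0], "fingers": 1},
  {"delta_pos": [-0.0017, 0.0033, 0.1967], "turn": [0, 0, 0], "fingers": 1},
  {"delta_pos": [-0.0017, 0.0033, 0.1967], "turn": [0, 0, 0], "fingers": 1},
  {"delta_pos": [-0.0017, 0.0033, 0.1967], "turn": [0, 0, 0], "fingers": 1},
], force=80)

```text
clock: 2.48
position: [0.5085, -0.1991, 0.0861]
ee_rot: [0.99, 0.139, 0.001, 0.001]
ft_force: [-1.5, -1.4, 6.4]
grip_width: 0.201
grasp_force: 77.8
```

```bash
python3 -c "
from h import *
go([.508,-.1957,.084])"
```

```text
2.48 [ 0.5085 -0.1991  0.0861] F [-1.46 -1.36  6.42] yaw [ 3.1395e+00 -1.8000e-03  2.7970e-01] shift [ 0.0005 -0.0034  0.0021]
```

Request:
move_arm([
  {"delta_pos": [0, 0, -0.05], "turn": [0, 0, 0], "fingers": 1},
  {"delta_pos": [0, 0, -0.1], "turn": [0, 0, 0], "fingers": 1},
  {"delta_pos": [0, 0, -0.1667], "turn": [0, 0, 0], "fingers": 1},
  {"delta_pos": [0, 0, -0.1667], "turn": [0, 0, 0], "fingers": 1},
  {"delta_pos": [0, 0, -0.1667], "turn": [0, 0, 0], "fingers": 1},
])

```text
clock: 3.1
position: [0.5074, -0.1986, 0.1843]
ee_rot: [0.99, 0.139, 0.0, 0.0]
ft_force: [-0.8, -0.2, -1.3]
grip_width: 0.2
grasp_force: 78.1
```

```bash
python3 -c "
from h import *
go([.5915,.0745,.18]);camera('top');go([.5915,.0745,.18]);camera('top');go([.5915,.0745,.18])"
```

```text
3.1 [ 0.5074 -0.1986  0.1843] F [-0.83 -0.2  -1.31] yaw [3.1412 0.     0.2797] shift [ 0.1563 -0.2393  0.0042]
3.15 [ 0.507  -0.1985  0.1836] F [-0.4   0.49 -0.84] yaw [-3.1412e+00  1.0000e-03  2.7970e-01] shift [ 0.1566 -0.2391  0.0036]
3.2 [ 0.507  -0.1984  0.1834] F [-0.34  0.31 -0.82] yaw [-3.1407e+00  1.3000e-03  2.7980e-01] shift [ 0.1566 -0.239   0.0034]
```

In the tool's units: -0.239 m / 0.6 = -0.3983, -0.188 m / 0.6 = -0.3133.

Request:
move_arm([
  {"delta_pos": [0.05, -0.0783, 0], "turn": [0, 0, 0], "fingers": 1},
  {"delta_pos": [0.1, -0.1567, 0], "turn": [0, 0, 0], "fingers": 1},
  {"delta_pos": [0.15, -0.235, 0], "turn": [0, 0, 0], "fingers": 1},
  {"delta_pos": [0.2, -0.3133, 0], "turn": [0, 0, 0], "fingers": 1},
  {"delta_pos": [0.26, -0.3983, 0], "turn": [0, 0, 0], "fingers": 1},
  {"delta_pos": [0.26, -0.3983, 0], "turn": [0, 0, 0], "fingers": 1},
  {"delta_pos": [0.26, -0.3983, 0], "turn": [0, 0, 0], "fingers": 1},
])

```text
clock: 4.08
position: [0.5911, 0.0739, 0.1832]
ee_rot: [0.99, 0.14, -0.001, 0.0]
ft_force: [1.1, -1.3, -1.5]
grip_width: 0.195
grasp_force: 78.3
```

```bash
python3 - <<'E'
from h import *
s=camera("side");c=camera("top");np.savez("s1.npz",**s);np.savez("t1.npz",**c)
go([.5915,.0745,.18])
R,t=s["R"],s["t"]
for z in(.08,.105,.147,.152):
    q=R@[.5915,.0745,z]+t;print(z,q[:2]/q[2]*s["fx"]+[s["cx"],s["cy"]])
cv2.imwrite("pics/s1.png",cv2.convertScaleAbs(np.hstack([crop(s,195,160,90,100,5),crop(c,200,150,68,100,5)]),alpha=1.5))
E
```

```text
4.17 [0.5913 0.0725 0.1837] F [ 0.06  0.28 -1.61] yaw [3.141e+00 1.200e-03 2.777e-01] shift [ 0.0007 -0.0019  0.0037]
0.08 [241.09513701 225.57389465]
0.105 [240.46387009 216.93658785]
0.147 [239.36343834 201.87993526]
0.152 [239.22896707 200.04003274]
```

View pics/s1.png

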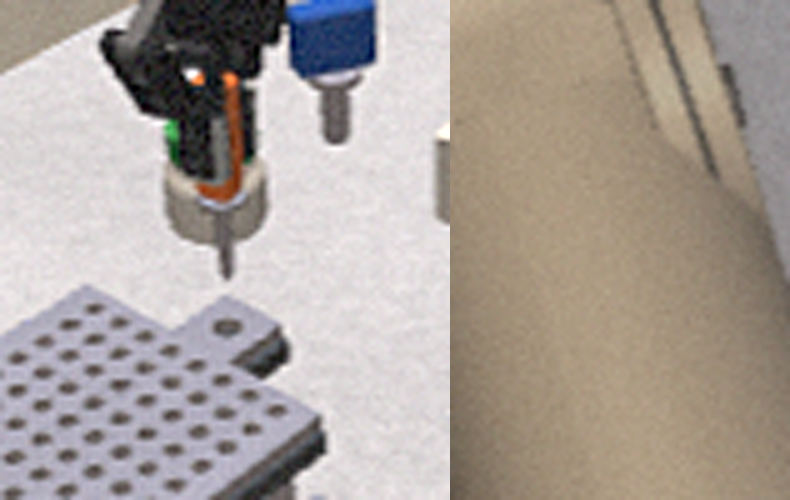

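```bash
python3 - <<'E'
from h import *
p=[]
for i in range(8): p.append(get_obs()["position"]);camera("side")
print(np.mean(p,0),np.std(p,0)); go([.5915,.0745,.145])
E
```

```text
[0.59147011 0.07300762 0.18418488] [8.44503984e-05 4.70482962e-04 2.49546378e-04]
4.58 [0.5915 0.0739 0.1844] F [ 1.34  0.45 -0.91] yaw [ 3.1414e+00 -1.0000e-04  2.7940e-01] shift [ 0.0002 -0.0006  0.0394]
```

In the tool's units: 0.034 m / 0.6 = 0.0567, -0.0005 m / 0.6 = -0.0008.

Request:
move_arm([
  {"delta_pos": [0, -0.0008, 0.025], "turn": [0, 0, 0], "fingers": 1},
  {"delta_pos": [0, -0.0008, 0.04], "turn": [0, 0, 0], "fingers": 1},
  {"delta_pos": [0, -0.0008, 0.0467], "turn": [0, 0, 0], "fingers": 1},
  {"delta_pos": [0, -0.0008, 0.0517], "turn": [0, 0, 0], "fingers": 1},
  {"delta_pos": [0, -0.0008, 0.0567], "turn": [0, 0, 0], "fingers": 1},
  {"delta_pos": [0, -0.0008, 0.0567], "turn": [0, 0, 0], "fingers": 1},
], force=110)

```text
clock: 5.32
position: [0.5914, 0.0747, 0.1502]
ee_rot: [0.99, 0.139, -0.0, 0.0]
ft_force: [-0.6, 0.0, -1.0]
grip_width: 0.2
grasp_force: 107.2
```

In the tool's units: 0.005 m / 0.6 = 0.0083, 0.004 m / 0.6 = 0.0067.

Request:
move_arm([
  {"delta_pos": [0, 0, 0.0033], "turn": [0, 0, 0], "fingers": 1},
  {"delta_pos": [0, 0, 0.0067], "turn": [0, 0, 0], "fingers": 1},
  {"delta_pos": [0, 0, 0.0083], "turn": [0, 0, 0], "fingers": 1},
  {"delta_pos": [0, 0, 0.0083], "turn": [0, 0, 0], "fingers": 1},
])

```text
clock: 5.82
position: [0.5914, 0.0747, 0.1452]
ee_rot: [0.99, 0.139, -0.0, 0.0]
ft_force: [0.1, 0.1, -0.5]
grip_width: 0.195
grasp_force: 107.2
```

In the tool's units: 0.005 m / 0.6 = 0.0083, 0.004 m / 0.6 = 0.0067.

Request:
move_arm([
  {"delta_pos": [0, 0, 0.0033], "turn": [0, 0, 0], "fingers": 1},
  {"delta_pos": [0, 0, 0.0067], "turn": [0, 0, 0], "fingers": 1},
  {"delta_pos": [0, 0, 0.0083], "turn": [0, 0, 0], "fingers": 1},
  {"delta_pos": [0, 0, 0.0083], "turn": [0, 0, 0], "fingers": 1},
])

```text
clock: 6.32
position: [0.5913, 0.0747, 0.1402]
ee_rot: [0.99, 0.139, -0.0, 0.0]
ft_force: [-0.2, -0.6, -2.1]
grip_width: 0.197
grasp_force: 107.2
```

In the tool's units: 0.005 m / 0.6 = 0.0083, 0.004 m / 0.6 = 0.0067.

Request:
move_arm([
  {"delta_pos": [0, 0, 0.0033], "turn": [0, 0, 0], "fingers": 1},
  {"delta_pos": [0, 0, 0.0067], "turn": [0, 0, 0], "fingers": 1},
  {"delta_pos": [0, 0, 0.0083], "turn": [0, 0, 0], "fingers": 1},
  {"delta_pos": [0, 0, 0.0083], "turn": [0, 0, 0], "fingers": 1},
])

```text
clock: 6.82
position: [0.5913, 0.0748, 0.1352]
ee_rot: [0.99, 0.139, -0.0, 0.0]
ft_force: [0.2, 0.0, -1.2]
grip_width: 0.198
grasp_force: 107.2
```

In the tool's units: 0.006 m / 0.6 = 0.01, 0.004 m / 0.6 = 0.0067.

Request:
move_arm([
  {"delta_pos": [0, 0, 0.0033], "turn": [0, 0, 0], "fingers": 1},
  {"delta_pos": [0, 0, 0.0067], "turn": [0, 0, 0], "fingers": 1},
  {"delta_pos": [0, 0, 0.01], "turn": [0, 0, 0], "fingers": 1},
  {"delta_pos": [0, 0, 0.01], "turn": [0, 0, 0], "fingers": 1},
])

```text
clock: 7.32
position: [0.5913, 0.0747, 0.1291]
ee_rot: [0.99, 0.139, -0.0, 0.0]
ft_force: [-0.8, -0.9, -1.4]
grip_width: 0.193
grasp_force: 107.2
```

In the tool's units: 0.003 m / 0.6 = 0.005, 0.002 m / 0.6 = 0.0033.

Request:
move_arm([
  {"delta_pos": [0, 0, 0.0017], "turn": [0, 0, 0], "fingers": 1},
  {"delta_pos": [0, 0, 0.0033], "turn": [0, 0, 0], "fingers": 1},
  {"delta_pos": [0, 0, 0.005], "turn": [0, 0, 0], "fingers": 1},
  {"delta_pos": [0, 0, 0.005], "turn": [0, 0, 0], "fingers": 1},
])

```text
clock: 7.82
position: [0.5914, 0.0747, 0.1262]
ee_rot: [0.99, 0.139, -0.0, 0.0]
ft_force: [1.0, 0.5, -0.5]
grip_width: 0.195
grasp_force: 107.2
```

```bash
python3 - <<'E'
from h import *
s=camera("side");go([.59,.0745,.126])
cv2.imwrite("pics/s2.png",cv2.convertScaleAbs(crop(s,205,180,80,80,6),alpha=1.5))
E
```

```text
7.88 [0.5914 0.0746 0.1263] F [-0.23 -0.51 -1.7 ] yaw [ 3.1415 -0.      0.2797] shift [-0.0014 -0.0002  0.0003]
```

View pics/s2.png

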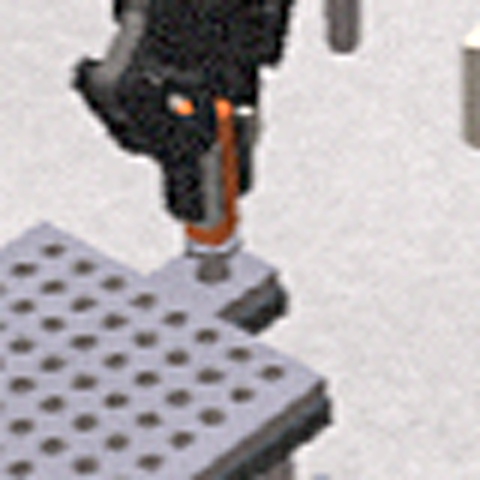

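In the tool's units: -0.0019 m / 0.6 = -0.0032, -0.00096 m / 0.6 = -0.0016.

Request:
move_arm([
  {"delta_pos": [-0.0016, -0.0004, 0], "turn": [0, 0, 0], "fingers": 1},
  {"delta_pos": [-0.0032, -0.0008, 0], "turn": [0, 0, 0], "fingers": 1},
  {"delta_pos": [-0.0032, -0.0008, 0], "turn": [0, 0, 0], "fingers": 1},
])

```text
clock: 8.25
position: [0.5905, 0.0744, 0.1268]
ee_rot: [0.99, 0.139, 0.001, 0.0]
ft_force: [7.0, -0.7, -2.7]
grip_width: 0.196
grasp_force: 107.2
```

In the tool's units: -0.00096 m / 0.6 = -0.0016, -0.00048 m / 0.6 = -0.0008.

Request:
move_arm([
  {"delta_pos": [-0.0008, -0.0002, 0], "turn": [0, 0, 0], "fingers": 1},
  {"delta_pos": [-0.0016, -0.0004, 0], "turn": [0, 0, 0], "fingers": 1},
  {"delta_pos": [-0.0016, -0.0004, 0], "turn": [0, 0, 0], "fingers": 1},
])

```text
clock: 8.62
position: [0.5902, 0.0743, 0.1269]
ee_rot: [0.99, 0.139, 0.002, 0.0]
ft_force: [7.4, -0.6, -4.1]
grip_width: 0.197
grasp_force: 107.3
```

In the tool's units: -0.00096 m / 0.6 = -0.0016, -0.00048 m / 0.6 = -0.0008.

Request:
move_arm([
  {"delta_pos": [-0.0008, -0.0002, 0], "turn": [0, 0, 0], "fingers": 1},
  {"delta_pos": [-0.0016, -0.0004, 0], "turn": [0, 0, 0], "fingers": 1},
  {"delta_pos": [-0.0016, -0.0004, 0], "turn": [0, 0, 0], "fingers": 1},
  {"delta_pos": [-0.0016, -0.0004, 0], "turn": [0, 0, 0], "fingers": 1},
])

```text
clock: 9.12
position: [0.5895, 0.0742, 0.127]
ee_rot: [0.99, 0.139, 0.002, 0.0]
ft_force: [9.5, -0.1, -4.8]
grip_width: 0.193
grasp_force: 107.3
```

In the tool's units: -0.00096 m / 0.6 = -0.0016, -0.00048 m / 0.6 = -0.0008.

Request:
move_arm([
  {"delta_pos": [-0.0008, -0.0002, 0], "turn": [0, 0, 0], "fingers": 1},
  {"delta_pos": [-0.0016, -0.0004, 0], "turn": [0, 0, 0], "fingers": 1},
  {"delta_pos": [-0.0016, -0.0004, 0], "turn": [0, 0, 0], "fingers": 1},
  {"delta_pos": [-0.0016, -0.0004, 0], "turn": [0, 0, 0], "fingers": 1},
])

```text
clock: 9.62
position: [0.5885, 0.0742, 0.127]
ee_rot: [0.99, 0.139, 0.002, 0.0]
ft_force: [10.3, -1.6, -5.5]
grip_width: 0.194
grasp_force: 107.3
```

In the tool's units: -0.00096 m / 0.6 = -0.0016, -0.00048 m / 0.6 = -0.0008.

Request:
move_arm([
  {"delta_pos": [-0.0008, -0.0002, 0], "turn": [0, 0, 0], "fingers": 1},
  {"delta_pos": [-0.0016, -0.0004, 0], "turn": [0, 0, 0], "fingers": 1},
  {"delta_pos": [-0.0016, -0.0004, 0], "turn": [0, 0, 0], "fingers": 1},
  {"delta_pos": [-0.0016, -0.0004, 0], "turn": [0, 0, 0], "fingers": 1},
])

```text
clock: 10.12
position: [0.5875, 0.0742, 0.127]
ee_rot: [0.99, 0.139, 0.002, 0.0]
ft_force: [9.7, -1.2, -4.3]
grip_width: 0.197
grasp_force: 107.3
```

In the tool's units: -0.00096 m / 0.6 = -0.0016, -0.00048 m / 0.6 = -0.0008.

Request:
move_arm([
  {"delta_pos": [-0.0008, -0.0002, 0], "turn": [0, 0, 0], "fingers": 1},
  {"delta_pos": [-0.0016, -0.0004, 0], "turn": [0, 0, 0], "fingers": 1},
  {"delta_pos": [-0.0016, -0.0004, 0], "turn": [0, 0, 0], "fingers": 1},
  {"delta_pos": [-0.0016, -0.0004, 0], "turn": [0, 0, 0], "fingers": 1},
])

```text
clock: 10.62
position: [0.5866, 0.0743, 0.1271]
ee_rot: [0.99, 0.139, 0.003, 0.0]
ft_force: [9.7, 0.4, -4.4]
grip_width: 0.192
grasp_force: 107.3
```

In the tool's units: -0.00096 m / 0.6 = -0.0016, -0.00048 m / 0.6 = -0.0008.

Request:
move_arm([
  {"delta_pos": [-0.0008, -0.0002, 0], "turn": [0, 0, 0], "fingers": 1},
  {"delta_pos": [-0.0016, -0.0004, 0], "turn": [0, 0, 0], "fingers": 1},
  {"delta_pos": [-0.0016, -0.0004, 0], "turn": [0, 0, 0], "fingers": 1},
  {"delta_pos": [-0.0016, -0.0004, 0], "turn": [0, 0, 0], "fingers": 1},
])

```text
clock: 11.12
position: [0.5859, 0.0742, 0.1272]
ee_rot: [0.99, 0.139, 0.003, 0.0]
ft_force: [12.1, -0.3, -5.2]
grip_width: 0.197
grasp_force: 107.3
```

In the tool's units: -0.00096 m / 0.6 = -0.0016, -0.00048 m / 0.6 = -0.0008.

Request:
move_arm([
  {"delta_pos": [-0.0008, -0.0002, 0], "turn": [0, 0, 0], "fingers": 1},
  {"delta_pos": [-0.0016, -0.0004, 0], "turn": [0, 0, 0], "fingers": 1},
  {"delta_pos": [-0.0016, -0.0004, 0], "turn": [0, 0, 0], "fingers": 1},
  {"delta_pos": [-0.0016, -0.0004, 0], "turn": [0, 0, 0], "fingers": 1},
])

```text
clock: 11.62
position: [0.5855, 0.074, 0.1274]
ee_rot: [0.99, 0.139, 0.004, 0.0]
ft_force: [14.2, -1.1, -6.7]
grip_width: 0.197
grasp_force: 107.3
```

Request:
move_arm([
  {"delta_pos": [-0.0008, -0.0002, 0], "turn": [0, 0, 0], "fingers": 1},
  {"delta_pos": [-0.0016, -0.0004, 0], "turn": [0, 0, 0], "fingers": 1},
  {"delta_pos": [-0.0016, -0.0004, 0], "turn": [0, 0, 0], "fingers": 1},
  {"delta_pos": [-0.0016, -0.0004, 0], "turn": [0, 0, 0], "fingers": 1},
])

```text
clock: 12.12
position: [0.5851, 0.074, 0.1275]
ee_rot: [0.99, 0.139, 0.004, 0.0]
ft_force: [16.5, -0.1, -7.1]
grip_width: 0.196
grasp_force: 107.4
```

In the tool's units: -0.00048 m / 0.6 = -0.0008, -0.00013 m / 0.6 = -0.0002.

Request:
move_arm([
  {"delta_pos": [-0.0008, -0.0002, 0], "turn": [0, 0, 0], "fingers": 1},
  {"delta_pos": [-0.0008, -0.0002, 0], "turn": [0, 0, 0], "fingers": 1},
  {"delta_pos": [-0.0008, -0.0002, 0], "turn": [0, 0, 0], "fingers": 1},
])

```text
clock: 12.5
position: [0.585, 0.0739, 0.1276]
ee_rot: [0.99, 0.139, 0.005, 0.0]
ft_force: [17.6, -0.5, -8.8]
grip_width: 0.191
grasp_force: 107.4
```

In the tool's units: 0.0062 m / 0.6 = 0.0103, -0.006 m / 0.6 = -0.01.

Request:
move_arm([
  {"delta_pos": [0.005, 0.0013, 0], "turn": [0, 0, 0], "fingers": 1},
  {"delta_pos": [0.0103, 0.0028, 0], "turn": [0, 0, 0], "fingers": 1},
  {"delta_pos": [0.0103, 0.0028, 0], "turn": [0, 0, 0], "fingers": 1},
  {"delta_pos": [0.0103, 0.0028, -0.01], "turn": [0, 0, 0], "fingers": 1},
])

```text
clock: 13.0
position: [0.5868, 0.0745, 0.1319]
ee_rot: [0.99, 0.14, -0.001, 0.0]
ft_force: [0.1, 0.4, -1.7]
grip_width: 0.194
grasp_force: 108.5
```

In the tool's units: -0.055 m / 0.6 = -0.0917, -0.03 m / 0.6 = -0.05.

Request:
move_arm([
  {"delta_pos": [0, 0, -0.025], "turn": [0, 0, 0], "fingers": 1},
  {"delta_pos": [0, 0, -0.05], "turn": [0, 0, 0], "fingers": 1},
  {"delta_pos": [0, 0, -0.0917], "turn": [0, 0, 0], "fingers": 1},
  {"delta_pos": [0, 0, -0.0917], "turn": [0, 0, 0], "fingers": 1},
  {"delta_pos": [0, 0, -0.0917], "turn": [0, 0, 0], "fingers": 1},
])

```text
clock: 13.62
position: [0.5872, 0.0746, 0.1871]
ee_rot: [0.99, 0.139, -0.0, 0.0]
ft_force: [0.6, 0.2, -2.2]
grip_width: 0.192
grasp_force: 108.6
```

```bash
python3 - <<'E'
from h import *
s=camera("side");go([.507,-.1965,.184])
cv2.imwrite("pics/s3.png",cv2.convertScaleAbs(crop(s,195,175,90,70,7),alpha=1.5))
E
```

```text
13.68 [0.5869 0.0745 0.1866] F [ 0.35 -0.59 -0.94] yaw [3.1416e+00 1.1000e-03 2.7980e-01] shift [-0.1517  0.2384  0.0028]
```

View pics/s3.png

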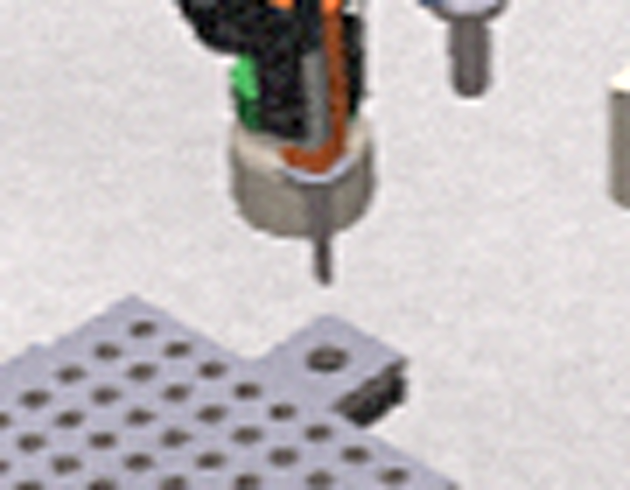

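In the tool's units: 0.2384 m / 0.6 = 0.3973, -0.1517 m / 0.6 = -0.2528.

Request:
move_arm([
  {"delta_pos": [-0.05, 0.0783, 0], "turn": [0, 0, 0], "fingers": 1},
  {"delta_pos": [-0.1, 0.1567, 0], "turn": [0, 0, 0], "fingers": 1},
  {"delta_pos": [-0.15, 0.235, 0], "turn": [0, 0, 0], "fingers": 1},
  {"delta_pos": [-0.2, 0.3133, 0], "turn": [0, 0, 0], "fingers": 1},
  {"delta_pos": [-0.2528, 0.3973, 0], "turn": [0, 0, 0], "fingers": 1},
  {"delta_pos": [-0.2528, 0.3973, 0], "turn": [0, 0, 0], "fingers": 1},
  {"delta_pos": [-0.2528, 0.3973, 0], "turn": [0, 0, 0], "fingers": 1},
  {"delta_pos": [-0.2528, 0.3973, 0], "turn": [0, 0, 0], "fingers": 1},
  {"delta_pos": [-0.2528, 0.3973, 0.0333], "turn": [0, 0, 0], "fingers": 1},
  {"delta_pos": [-0.2528, 0.3973, 0.0667], "turn": [0, 0, 0], "fingers": 1},
  {"delta_pos": [-0.2528, 0.3973, 0.0867], "turn": [0, 0, 0], "fingers": 1},
  {"delta_pos": [-0.2528, 0.3973, 0.0867], "turn": [0, 0, 0], "fingers": 1},
])

```text
clock: 15.18
position: [0.5072, -0.1956, 0.1347]
ee_rot: [0.99, 0.14, -0.001, -0.0]
ft_force: [-0.2, -0.3, 0.3]
grip_width: 0.196
grasp_force: 108.6
```

```bash
python3 - <<'E'
from h import *
s=camera("side");c=camera("top");np.savez("t3.npz",**c);np.savez("s3.npz",**s);go([.5075,-.197,.087])
i=np.hstack([crop(s,200,190,80,60,4),crop(s,310,165,60,60,4),crop(c,205,165,50,60,4)])
cv2.imwrite("pics/s4.png",cv2.convertScaleAbs(i,alpha=1.5))
E
```

```text
15.28 [ 0.5079 -0.1961  0.1359] F [-0.15 -0.27 -0.41] yaw [ 3.1412e+00 -6.0000e-04  2.8040e-01] shift [-0.0007  0.0007  0.0489]
```

View pics/s4.png

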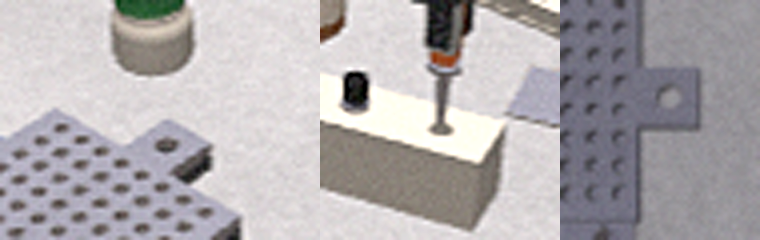

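In the tool's units: 0.047 m / 0.6 = 0.0783, 0.042 m / 0.6 = 0.07.

Request:
move_arm([
  {"delta_pos": [0, 0, 0.025], "turn": [0, 0, 0], "fingers": 1},
  {"delta_pos": [0, 0, 0.05], "turn": [0, 0, 0], "fingers": 1},
  {"delta_pos": [0, 0, 0.07], "turn": [0, 0, 0], "fingers": 1},
  {"delta_pos": [0, 0, 0.0783], "turn": [0, 0, 0], "fingers": 1},
  {"delta_pos": [0, 0, 0.0783], "turn": [0, 0, 0], "fingers": 1},
])

```text
clock: 15.9
position: [0.5073, -0.1965, 0.088]
ee_rot: [0.99, 0.139, -0.0, -0.0]
ft_force: [1.2, -1.0, -1.4]
grip_width: 0.195
grasp_force: 108.8
```

```bash
python3 - <<'E'
from h import *
c=np.load("t3.npz");s=np.load("s3.npz");go([.5075,-.197,.0865])
print(w(c,232.0-.4,188.9,.08),w(s,241.6,225.9,.08))
E
```

```text
15.9 [ 0.5073 -0.1965  0.088 ] F [ 1.21 -1.04 -1.35] yaw [-3.1414e+00  4.0000e-04  2.7970e-01] shift [0.0001 0.0005 0.0015]
[0.58906239 0.07552176 0.08      ] [0.58976465 0.07457813 0.08      ]
```

In the tool's units: -0.085 m / 0.6 = -0.1417, 0.0015 m / 0.6 = 0.0025.

Request:
move_arm([
  {"delta_pos": [0, 0, 0.0025], "turn": [0, 0, 0], "fingers": 1},
  {"delta_pos": [0, 0, 0.0033], "turn": [0, 0, 0], "fingers": 0.6},
  {"delta_pos": [0, 0, 0.0033], "turn": [0, 0, 0], "fingers": 0.3},
  {"delta_pos": [0, 0, 0.0033], "turn": [0, 0, 0], "fingers": 0.3},
  {"delta_pos": [0, 0, -0.0667], "turn": [0, 0, 0], "fingers": 0.3},
  {"delta_pos": [0, 0, -0.1417], "turn": [0, 0, 0], "fingers": 0.3},
  {"delta_pos": [0, 0, -0.1417], "turn": [0, 0, 0], "fingers": 0.3},
  {"delta_pos": [0, 0, -0.1417], "turn": [0, 0, 0], "fingers": 0.3},
])

```text
clock: 16.9
position: [0.5072, -0.1964, 0.1729]
ee_rot: [0.99, 0.139, -0.0, 0.0]
ft_force: [-0.6, -0.1, -0.8]
grip_width: 0.702
grasp_force: 0.0
```

```bash
python3 - <<'E'
from h import *
go([.6235,-.1648,.135]);s=camera("side");np.savez("s5.npz",**s)
P=cloud(s).reshape(-1,3);x,y,z=P.T
m=(abs(x-.508)<.03)&(abs(y+.196)<.03)&(z>.1);print(P[m].mean(0),P[m].max(0))
E
```

```text
16.9 [ 0.5072 -0.1964  0.1729] F [-0.59 -0.13 -0.76] yaw [3.1416e+00 3.0000e-04 2.7980e-01] shift [0.1205 0.0018 0.0379]
[ 0.49400753 -0.1845287   0.28166271] [ 0.53797005 -0.16600524  0.46243447]
```

In the tool's units: 0.1205 m / 0.6 = 0.2008, 0.06 m / 0.6 = 0.1, 0.14 rad / 3.1416 = 0.0446.

Request:
move_arm([
  {"delta_pos": [0.1, 0.0017, 0.0167], "turn": [0, 0, 0.0223], "fingers": 0.35},
  {"delta_pos": [0.2008, 0.003, 0.0333], "turn": [0, 0, 0.0446], "fingers": 0.35},
  {"delta_pos": [0.2008, 0.003, 0.05], "turn": [0, 0, 0.0446], "fingers": 0.35},
  {"delta_pos": [0.2008, 0.003, 0.0833], "turn": [0, 0, 0.0446], "fingers": 0.35},
  {"delta_pos": [0.2008, 0.003, 0.1333], "turn": [0, 0, 0.0446], "fingers": 0.35},
  {"delta_pos": [0.2008, 0.003, 0.1617], "turn": [0, 0, 0.0446], "fingers": 0.35},
  {"delta_pos": [0.2008, 0.003, 0.1617], "turn": [0, 0, 0.0446], "fingers": 0.35},
  {"delta_pos": [0.2008, 0.003, 0.1617], "turn": [0, 0, 0.0446], "fingers": 0.35},
], force=50)

```text
clock: 17.95
position: [0.6241, -0.1652, 0.0774]
ee_rot: [0.998, 0.07, 0.001, 0.0]
ft_force: [0.3, -0.5, -0.1]
grip_width: 0.65
grasp_force: 0.0
```

Request:
move_arm([
  {"delta_pos": [0, 0, 0], "turn": [0, 0, 0], "fingers": 1},
  {"delta_pos": [0, 0, 0], "turn": [0, 0, 0], "fingers": 1},
  {"delta_pos": [0, 0, 0], "turn": [0, 0, 0], "fingers": 1},
  {"delta_pos": [0, 0, 0], "turn": [0, 0, 0], "fingers": 1},
  {"delta_pos": [0, 0, 0], "turn": [0, 0, 0], "fingers": 1},
])

```text
clock: 18.58
position: [0.6241, -0.1658, 0.077]
ee_rot: [0.998, 0.07, 0.001, 0.001]
ft_force: [-0.5, -4.6, 5.8]
grip_width: 0.153
grasp_force: 52.3
```

In the tool's units: -0.09 m / 0.6 = -0.15, -0.06 m / 0.6 = -0.1.

Request:
move_arm([
  {"delta_pos": [0, 0, -0.05], "turn": [0, 0, 0], "fingers": 1},
  {"delta_pos": [0, 0, -0.1], "turn": [0, 0, 0], "fingers": 1},
  {"delta_pos": [0, 0, -0.15], "turn": [0, 0, 0], "fingers": 1},
  {"delta_pos": [0, 0, -0.15], "turn": [0, 0, 0], "fingers": 1},
  {"delta_pos": [0, 0, -0.15], "turn": [0, 0, 0], "fingers": 1},
])

```text
clock: 19.2
position: [0.6231, -0.1643, 0.1651]
ee_rot: [0.998, 0.07, -0.001, -0.0]
ft_force: [-0.5, -0.1, -0.8]
grip_width: 0.151
grasp_force: 51.4
```

```bash
python3 -c "
from h import *
go([.5885,.0747,.167])"
```

```text
19.2 [ 0.6231 -0.1643  0.1651] F [-0.49 -0.09 -0.77] yaw [-3.1406e+00  1.6000e-03  1.4030e-01] shift [-0.0009 -0.2415 -0.0017]
```

In the tool's units: -0.2415 m / 0.6 = -0.4025, -0.001 m / 0.6 = -0.0017.

Request:
move_arm([
  {"delta_pos": [0, -0.0833, 0], "turn": [0, 0, 0], "fingers": 1},
  {"delta_pos": [0, -0.1667, 0], "turn": [0, 0, 0], "fingers": 1},
  {"delta_pos": [0, -0.25, 0], "turn": [0, 0, 0], "fingers": 1},
  {"delta_pos": [0, -0.3333, 0], "turn": [0, 0, 0], "fingers": 1},
  {"delta_pos": [-0.0017, -0.4025, 0], "turn": [0, 0, 0], "fingers": 1},
  {"delta_pos": [-0.0017, -0.4025, 0], "turn": [0, 0, 0], "fingers": 1},
  {"delta_pos": [-0.0017, -0.4025, 0], "turn": [0, 0, 0], "fingers": 1},
  {"delta_pos": [-0.0017, -0.4025, 0.0167], "turn": [0, 0, 0], "fingers": 1},
  {"delta_pos": [-0.0017, -0.4025, 0.0333], "turn": [0, 0, 0], "fingers": 1},
  {"delta_pos": [-0.0017, -0.4025, 0.0333], "turn": [0, 0, 0], "fingers": 1},
  {"delta_pos": [-0.0017, -0.4025, 0.0333], "turn": [0, 0, 0], "fingers": 1},
])

```text
clock: 20.58
position: [0.5891, 0.074, 0.1463]
ee_rot: [0.998, 0.07, -0.0, -0.0]
ft_force: [0.3, -0.0, -0.0]
grip_width: 0.151
grasp_force: 51.5
```

```bash
python3 - <<'E'
from h import *
s=camera("side");go([.5885,.0747,.147]);R,t=s["R"],s["t"]
p=get_obs()["position"]
for d in(-.022,-.052):
    q=R@(p+[0,0,d])+t;print(d,q[:2]/q[2]*s["fx"]+[s["cx"],s["cy"]])
cv2.imwrite("pics/s6.png",cv2.convertScaleAbs(np.hstack([crop(s,205,180,65,70,7),crop(s,315,155,40,70,7)]),alpha=1.5))
E
```

```text
20.62 [0.5893 0.074  0.1465] F [ 0.64 -0.01 -0.89] yaw [ 3.1415e+00 -4.0000e-04  1.3960e-01] shift [-0.0007 -0.0008 -0.0005]
-0.022 [240.79721924 210.31951755]
-0.052 [241.55593772 220.88376863]
```

View pics/s6.png

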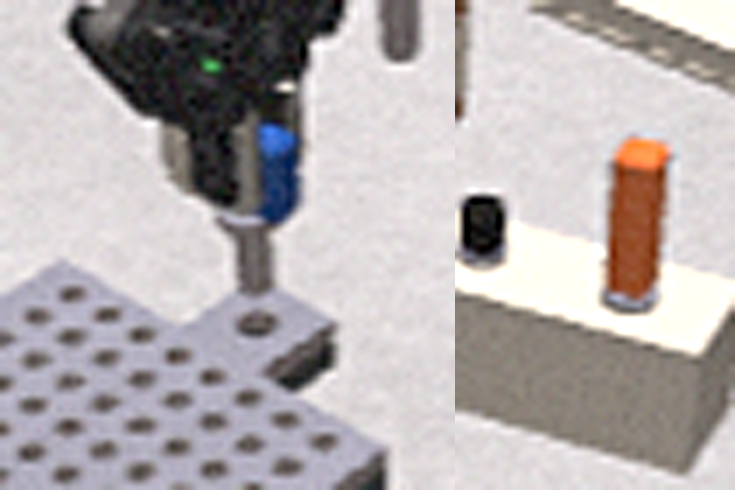

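In the tool's units: 0.016 m / 0.6 = 0.0267, 0.014 m / 0.6 = 0.0233.

Request:
move_arm([
  {"delta_pos": [-0.0007, -0.0008, 0.01], "turn": [0, 0, 0], "fingers": 1},
  {"delta_pos": [-0.0007, -0.0008, 0.02], "turn": [0, 0, 0], "fingers": 1},
  {"delta_pos": [-0.0007, -0.0008, 0.0233], "turn": [0, 0, 0], "fingers": 1},
  {"delta_pos": [-0.0007, -0.0008, 0.0267], "turn": [0, 0, 0], "fingers": 1},
  {"delta_pos": [-0.0007, -0.0008, 0.0267], "turn": [0, 0, 0], "fingers": 1},
])

```text
clock: 21.25
position: [0.5886, 0.0746, 0.1302]
ee_rot: [0.998, 0.07, -0.0, 0.0]
ft_force: [0.0, 0.2, -0.6]
grip_width: 0.151
grasp_force: 51.5
```

Request:
move_arm([
  {"delta_pos": [0, 0, 0.0017], "turn": [0, 0, 0], "fingers": 1},
  {"delta_pos": [0, 0, 0.0033], "turn": [0, 0, 0], "fingers": 1},
  {"delta_pos": [0, 0, 0.0033], "turn": [0, 0, 0], "fingers": 1},
])

```text
clock: 21.62
position: [0.5886, 0.0745, 0.1283]
ee_rot: [0.998, 0.07, 0.0, 0.0]
ft_force: [0.4, -0.2, -0.3]
grip_width: 0.153
grasp_force: 51.5
```

In the tool's units: 0.003 m / 0.6 = 0.005, 0.002 m / 0.6 = 0.0033.

Request:
move_arm([
  {"delta_pos": [0, 0, 0.0017], "turn": [0, 0, 0], "fingers": 1},
  {"delta_pos": [0, 0, 0.0033], "turn": [0, 0, 0], "fingers": 1},
  {"delta_pos": [0, 0, 0.005], "turn": [0, 0, 0], "fingers": 1},
  {"delta_pos": [0, 0, 0.005], "turn": [0, 0, 0], "fingers": 1},
])

```text
clock: 22.12
position: [0.5886, 0.0746, 0.1252]
ee_rot: [0.998, 0.07, 0.0, 0.0]
ft_force: [1.6, -1.0, -0.5]
grip_width: 0.152
grasp_force: 51.5
```

In the tool's units: 0.002 m / 0.6 = 0.0033, 0.001 m / 0.6 = 0.0017.

Request:
move_arm([
  {"delta_pos": [0, 0, 0.0017], "turn": [0, 0, 0], "fingers": 1},
  {"delta_pos": [0, 0, 0.0033], "turn": [0, 0, 0], "fingers": 1},
  {"delta_pos": [0, 0, 0.0033], "turn": [0, 0, 0], "fingers": 1},
])

```text
clock: 22.5
position: [0.5886, 0.0745, 0.1232]
ee_rot: [0.998, 0.07, -0.0, 0.0]
ft_force: [0.8, -0.1, -1.4]
grip_width: 0.15
grasp_force: 51.5
```

Tip is about at the deck's top; continue feeling.

In the tool's units: 0.002 m / 0.6 = 0.0033, 0.001 m / 0.6 = 0.0017.

Request:
move_arm([
  {"delta_pos": [0, 0, 0.0017], "turn": [0, 0, 0], "fingers": 1},
  {"delta_pos": [0, 0, 0.0033], "turn": [0, 0, 0], "fingers": 1},
  {"delta_pos": [0, 0, 0.0033], "turn": [0, 0, 0], "fingers": 1},
])

```text
clock: 22.88
position: [0.5888, 0.0745, 0.1213]
ee_rot: [0.998, 0.07, 0.0, 0.0]
ft_force: [1.2, 0.4, 0.1]
grip_width: 0.15
grasp_force: 51.4
```

In the tool's units: 0.002 m / 0.6 = 0.0033, 0.001 m / 0.6 = 0.0017.

Request:
move_arm([
  {"delta_pos": [0, 0, 0.0017], "turn": [0, 0, 0], "fingers": 1},
  {"delta_pos": [0, 0, 0.0033], "turn": [0, 0, 0], "fingers": 1},
  {"delta_pos": [0, 0, 0.0033], "turn": [0, 0, 0], "fingers": 1},
])

```text
clock: 23.25
position: [0.5888, 0.0745, 0.1193]
ee_rot: [0.998, 0.07, 0.0, 0.0]
ft_force: [2.0, -1.7, -1.2]
grip_width: 0.154
grasp_force: 51.4
```

Request:
move_arm([
  {"delta_pos": [0, 0, 0.0017], "turn": [0, 0, 0], "fingers": 1},
  {"delta_pos": [0, 0, 0.0033], "turn": [0, 0, 0], "fingers": 1},
  {"delta_pos": [0, 0, 0.0033], "turn": [0, 0, 0], "fingers": 1},
])

```text
clock: 23.62
position: [0.5889, 0.0745, 0.1173]
ee_rot: [0.998, 0.07, 0.0, 0.0]
ft_force: [3.4, -0.4, -0.3]
grip_width: 0.154
grasp_force: 51.4
```

In the tool's units: 0.005 m / 0.6 = 0.0083, 0.003 m / 0.6 = 0.005.

Request:
move_arm([
  {"delta_pos": [0.001, 0, 0.0017], "turn": [0, 0, 0], "fingers": 1},
  {"delta_pos": [0.001, 0, 0.005], "turn": [0, 0, 0], "fingers": 1},
  {"delta_pos": [0.001, 0, 0.0083], "turn": [0, 0, 0], "fingers": 1},
  {"delta_pos": [0.001, 0, 0.0083], "turn": [0, 0, 0], "fingers": 1},
])

```text
clock: 24.12
position: [0.5891, 0.0746, 0.1119]
ee_rot: [0.998, 0.07, -0.0, 0.0]
ft_force: [3.0, -0.6, -2.5]
grip_width: 0.156
grasp_force: 51.1
```

In the tool's units: 0.005 m / 0.6 = 0.0083, 0.004 m / 0.6 = 0.0067.

Request:
move_arm([
  {"delta_pos": [0, 0, 0.0033], "turn": [0, 0, 0], "fingers": 1},
  {"delta_pos": [0, 0, 0.0067], "turn": [0, 0, 0], "fingers": 1},
  {"delta_pos": [0, 0, 0.0083], "turn": [0, 0, 0], "fingers": 1},
  {"delta_pos": [0, 0, 0.0083], "turn": [0, 0, 0], "fingers": 1},
])

```text
clock: 24.62
position: [0.5892, 0.0746, 0.1072]
ee_rot: [0.998, 0.07, -0.0, 0.0]
ft_force: [2.1, -0.7, -1.4]
grip_width: 0.157
grasp_force: 51.4
```

In the tool's units: 0.003 m / 0.6 = 0.005, 0.002 m / 0.6 = 0.0033.

Request:
move_arm([
  {"delta_pos": [0, 0, 0.0017], "turn": [0, 0, 0], "fingers": 1},
  {"delta_pos": [0, 0, 0.0033], "turn": [0, 0, 0], "fingers": 1},
  {"delta_pos": [0, 0, 0.005], "turn": [0, 0, 0], "fingers": 1},
  {"delta_pos": [0, 0, 0.005], "turn": [0, 0, 0], "fingers": 1},
])

```text
clock: 25.12
position: [0.5893, 0.0746, 0.1042]
ee_rot: [0.998, 0.07, 0.0, 0.0]
ft_force: [1.7, -0.6, -1.4]
grip_width: 0.15
grasp_force: 51.4
```

In the tool's units: 0.002 m / 0.6 = 0.0033, 0.001 m / 0.6 = 0.0017.

Request:
move_arm([
  {"delta_pos": [0, 0, 0.0017], "turn": [0, 0, 0], "fingers": 1},
  {"delta_pos": [0, 0, 0.0033], "turn": [0, 0, 0], "fingers": 1},
  {"delta_pos": [0, 0, 0.0033], "turn": [0, 0, 0], "fingers": 1},
])

```text
clock: 25.5
position: [0.5893, 0.0746, 0.1022]
ee_rot: [0.998, 0.07, 0.0, 0.0]
ft_force: [2.9, -1.6, -1.1]
grip_width: 0.152
grasp_force: 51.5
```

In the tool's units: 0.001 m / 0.6 = 0.0017, 0.0005 m / 0.6 = 0.0008.

Request:
move_arm([
  {"delta_pos": [0, 0, 0.0008], "turn": [0, 0, 0], "fingers": 1},
  {"delta_pos": [0, 0, 0.0017], "turn": [0, 0, 0], "fingers": 1},
  {"delta_pos": [0, 0, 0.0017], "turn": [0, 0, 0], "fingers": 1},
])

```text
clock: 25.88
position: [0.5893, 0.0746, 0.1019]
ee_rot: [0.998, 0.07, 0.0, 0.0]
ft_force: [0.1, -2.0, 6.7]
grip_width: 0.151
grasp_force: 52.5
```

In the tool's units: 0.001 m / 0.6 = 0.0017, 0.0005 m / 0.6 = 0.0008.

Request:
move_arm([
  {"delta_pos": [0, 0, 0.0008], "turn": [0, 0, 0], "fingers": 1},
  {"delta_pos": [0, 0, 0.0017], "turn": [0, 0, 0], "fingers": 1},
  {"delta_pos": [0, 0, 0.0017], "turn": [0, 0, 0], "fingers": 1},
])

```text
clock: 26.25
position: [0.5894, 0.0746, 0.1018]
ee_rot: [0.998, 0.07, 0.0, 0.0]
ft_force: [-3.5, -3.1, 14.6]
grip_width: 0.153
grasp_force: 53.7
```

Flange is home (z stops at 0.1018, force rises). Release and withdraw.

In the tool's units: -0.12 m / 0.6 = -0.2, -0.1 m / 0.6 = -0.1667.

Request:
move_arm([
  {"delta_pos": [0, 0, -0.0017], "turn": [0, 0, 0], "fingers": 1},
  {"delta_pos": [0, 0, -0.0017], "turn": [0, 0, 0], "fingers": 0.7},
  {"delta_pos": [0, 0, -0.0017], "turn": [0, 0, 0], "fingers": 0.35},
  {"delta_pos": [0, 0, -0.0017], "turn": [0, 0, 0], "fingers": 0.35},
  {"delta_pos": [0, 0, -0.0667], "turn": [0, 0, 0], "fingers": 0.35},
  {"delta_pos": [0, 0, -0.15], "turn": [0, 0, 0], "fingers": 0.35},
  {"delta_pos": [0, 0.0833, -0.2], "turn": [0, 0, 0], "fingers": 0.35},
  {"delta_pos": [-0.0833, 0.1667, -0.2], "turn": [0, 0, 0], "fingers": 0.35},
  {"delta_pos": [-0.1667, 0.1667, -0.2], "turn": [0, 0, 0], "fingers": 0.35},
  {"delta_pos": [-0.1667, 0.1667, -0.2], "turn": [0, 0, 0], "fingers": 0.35},
])

```text
clock: 27.5
position: [0.5009, -0.0401, 0.2199]
ee_rot: [0.998, 0.068, -0.001, 0.001]
ft_force: [0.9, -0.5, -0.0]
grip_width: 0.65
grasp_force: 0.0
```

```bash
python3 - <<'E'
from h import *
s=camera("side");c=camera("top")
P=cloud(s).reshape(-1,3);x,y,z=P.T
m=(abs(x-.589)<.03)&(abs(y-.0746)<.03)&(z>.09)&(z<.13);print(m.sum(),np.percentile(z[m],98),P[m].mean(0),get_obs()["ft_force"])
cv2.imwrite("pics/s7.png",cv2.convertScaleAbs(np.hstack([crop(s,200,170,100,80,5),crop(s,310,165,50,80,5)]),alpha=1.5))
E
```

```text
176 0.11752137691621034 [0.58542584 0.07854893 0.10664039] [ 0.05432678 -0.01542248 -0.3894594 ]
```

View pics/s7.png

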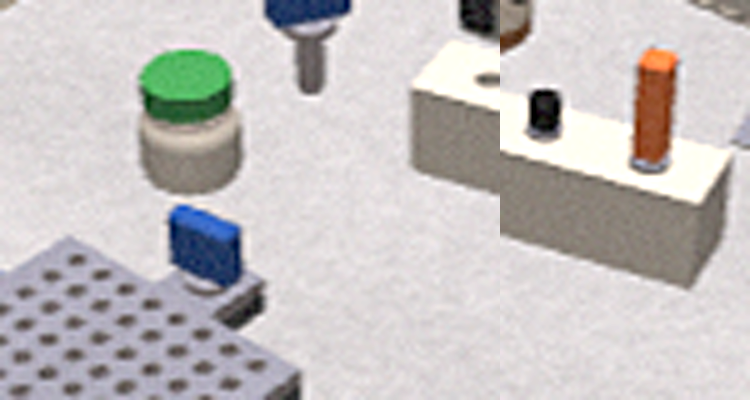

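The bolt stands in the open hole at about (205,250), with its flange on the sheet and the knob top at about 0.117 m, against 0.116 m expected. The drift stands upright in the stand, collar down, at about (655,110).

```bash
python3 -c "
from workcell import *
print(hand_in())"
```

```text
the job is handed in; nothing more can be done
None
```

I levered the sheet into line with the drift, stood the drift back in the stand down to its collar, fitted the bolt home under its head, and handed the job in at about 27.6 s; the hand-in gave no verdict.

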